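Turn the test module against the corner post and plug it in

ROBOT

A 7-joint arm with a two-finger parallel gripper is mounted at the origin on a cart in front of the work surface, level with it; the furniture and walls round the work are solid. World frame = base frame: x ahead of the robot, y to its left, z up, the work surface at z = 0. Lengths are in m, angles in rad, forces in N, time in s.
With the tool pointing down it reaches from about 0.425 to 0.825 m from the base axis. Payload 3.6 kg.
Tool frame: the origin (TCP) lies where the fingers leave the gripper's body, on its centre line; the fingertips stand 73 mm ahead of it and the grasp point (between the pads) lies 54 mm ahead of it; z points along the fingers, y is the line along which they close (so a half turn about z gives the same grasp; the last joint's range is limited). The gripper opens to 85 mm and grips with 20 to 120 N. Pads are 22 mm wide; open, the fingers measure 114 mm over their backs; the gripper's body (76 mm by 85 mm) begins 54 mm behind the grasp point. The pads swing forward as they close: fully open they stand 13 mm farther back than shut.
Start: joints at [1.315, 0.615, -0.013, 1.423, 0.008, 1.103, -0.04], TCP at [0.148, -0.633, 0.304] pointing down, gripper open.
Joint ranges: [-3.12, 3.12], [-0.3, 2.06], [-1.34, 1.32], [0.26, 2.42], [-1.36, 4.5], [0.01, 1.98], [-2.84, 2.84]. Speed limits (rad/s): [2.79, 2.79, 3.14, 3.14, 3.14, 3.14, 3.14].

INTERFACE

Orientations are given as a unit quaternion [x, y, z, w].
In Python, from station import arm, snapshot, camera_info, ticket gives the robot as it stands. Calls block until the motion is done:
- arm.movep(position, orientation): joint-space move of the TCP to a pose.
- arm.line_to(position, velocity=0.15, ori=None): straight line of the TCP; ori=None keeps the orientation; velocity is the mean speed in m/s.
- arm.move_j(angles): joint-space move.
- arm.move_gripper(opening, effort=None): opening from 0.0 (shut) to 1.0 (fully open); effort is the grip in N (None keeps the last); returns when the fingers have stopped.
- arm.pause(seconds).
- arm.ik(position, orientation): joint angles nearest the present ones, or None.
- snapshot(name): name is "side" or "top" or "wrist"; returns the picture (400x640x3 uint8, blue, green, red); there is no depth.
- camera_info(name): a dict with "fx", "fy", "cx", "cy" (pixels), "R" (3x3) and "t" (3): a world point X has camera coordinates R X + t; the wrist camera has in their place "T_tool_cam" (4x4, takes a point from camera to tool coordinates, whose origin is the TCP and whose axes are the flange's). Camera axes: x right, y down, z forward; pixel columns grow to the right and rows downward; lengths in m; the calibration is good to about 2 mm. The wrist camera is an equidistant fisheye: a pixel r from the principal point sees the ray r / f radians off the axis. A picture is of the moment at which its call begins: read the wrist's pose just before it. camera_info takes no time and is no camera call.
A pose or a line that the arm cannot do raises arm.MotionError and nothing moves.
- ticket.finish_job(): hands the job in; it is judged then, once.
Readings, each from a call of its own:
- arm.read_time(): time.
- arm.read_joint_positions(): joint angles.
- arm.read_dq(): joint speeds.
- arm.read_effort(): joint torques, N m.
- arm.read_tool_pos(): TCP position.
- arm.read_eef_rot(): TCP orientation.
- arm.read_ft_force(): force on the tool from outside, world axes, zero at the start.
- arm.read_wrist_torque(): the same for the moment, N m.
- arm.read_opening(): opening from 0.0 (shut) to 1.0 (fully open).
- arm.read_finger_force(): force on a finger pad.
Only numpy, scipy, OpenCV 4.12 (cv2) and the standard library are available. Lean on these libraries where they do the work, as an engineer would, in place of code of your own. Each camera call takes 0.05 s, during which the arm holds its last target. There are 200 camera calls.

TASK

The square test module lies on its fixture with the brass connector tongue to the side. Turn it a quarter turn by pushing it against the steel corner post, so that the tongue points at the black test socket and its side lies along the blue rail, then slide it along the rail until the tongue is fully home in the socket, front face against the socket. Work gently, never pressing on the module with more than 25 N; keep it flat on the plate and leave the other things on the bench where they are.

Things in the scene. Friction and masses are not known exactly. Their poses are not given: they have to be found in the camera images.
- fixture: Fixture screwed to the bench: aluminium plate 286x146 mm, 6 mm thick (its top is z=0.006), carrying post, rail and socket. Place and yaw vary. Origin: on the bench surface under the near end of the rail's guiding face; x points along the rail to the socket (away from the robot), y to the left. The plate spans x -0.143 to 0.143, y -0.122 (beyond x=0.060 only -0.098) to 0.024.
- post: Fixed round steel corner post, 16 mm in diameter, 36 mm high over the plate. Its axis stands at fixture (0, 0.008), so its right side is in line with the rail's face and its near side is at fixture x=-0.008. Origin: on its axis, at its foot on the plate.
- rail_mid (a point): Middle of the blue rail's guiding face, at fixture (0.050, 0), 16 mm above the bench; axes as the fixture's. The face is the fixture plane y=0 from x=0 to 0.100 and looks to -y; the rail is 12 mm thick and 20 mm high over the plate.
- socket_mouth (a point): Centre of the black socket's front face, at fixture (0.100, -0.044), 17 mm above the bench; axes as the fixture's. The socket is 38 mm deep, 86 mm wide, 26 mm high over the plate, with a yellow patch on top. The module is home when its tongue-side face bears on this front face.
- slot (a point): Middle of the socket's slot, at fixture (0.113, -0.044), 17 mm above the bench. The slot is 40 mm wide (52 mm at the flared mouth) and 26 mm deep. Two sprung copper jaws grip the tongue by its edges, and its tip pushes back a stiff white shutter over the last 10 mm: this takes about 9 to 18 N in all (more if the finger also bears down). No click, no spring-back.
- module: Square test module, grey, 88x88 mm, 30 mm high, green board on top, 0.25 to 0.5 kg; too wide to grasp, it slides on the plate. Origin: centre of its underside. A yellow bar on top and the tongue mark its -y face. At the start its x axis is along fixture x (within 0.13 rad), tongue to the right, and it lies on the near side of the post, 5 to 40 mm short of it.
- near_face (a point): Middle of the module's -x face, 15 mm above its underside; axes as the module's. At the start this face is towards the robot, and the left 10 to 28 mm of the +x face beyond are in line with the post. Pushed forwards here, right of the middle, the module turns counter-clockwise (from above) round the post; after a quarter turn its +x face lies on the rail and the tongue points at the socket.
- tongue_root (a point): Middle of the module's -y face, module (0, -0.044, 0.011), where the brass connector tongue starts; axes as the module's. The tongue runs 20 mm out along -y, is 36 mm wide (its last 9 mm taper to 32 mm) and 8 mm thick (7 to 15 mm above the module's underside). Home, this point lies at socket_mouth.
- eraser_b: Bystander, to be left alone: white eraser in a blue card sleeve, 19x42x12 mm; origin at the centre of its underside.
- wick: Bystander, to be left alone: small blue and yellow reel of copper braid, 33x53x10 mm; origin at the centre of its underside.
- syringe: Bystander, to be left alone: flux syringe lying down, 20x114x15 mm; origin at the centre of its underside.
- battery: Bystander, to be left alone: flat black battery, 38x105x6 mm; origin at the centre of its underside.
- case_b: Bystander, to be left alone: clear chip case, 28x42x19 mm; origin at the centre of its underside.
- tray_b: Bystander, to be left alone: gold-rimmed orange parts tray, 66x88x13 mm; origin at the centre of its underside.

How it is judged:
By the outcome, as a careful person would: the job done as asked, in the order asked, and still so for the second after the job is handed in, with the robot touching nothing.
It also fails if it takes over 67 s, if anything falls off the work surface, if the arm or the gripper's body presses on something with over 40 N, if the wrist force passes 120 N, or if a joint passes its speed limit or range.

## Working session

There is one attempt and no reset: what is moved stays moved. The work goes in short steps, each a Python script; the robot and the scene stay as the last script left them, time stands still between calls to the robot, and variables do not carry over. Pictures are saved under pics/ and viewed, at most 10 in all, crops included, and the job is handed in when it is done.

```bash
ls; mkdir -p pics; python3 - <<'E'
from station import arm,snapshot,camera_info
import cv2,numpy as np
a=snapshot("top");b=snapshot("side")
cv2.imwrite("pics/top0.png",a);cv2.imwrite("pics/side0.png",b)
for n in("top","side","wrist"):print(n,camera_info(n))
print(arm.read_time(),arm.read_eef_rot())
E
```

```text
pics
top {'fx': 374.50410871247624, 'fy': 374.50410871247624, 'cx': 318.2331205697751, 'cy': 200.08166164875863, 'R': array([[-4.11849192e-04, -9.99968094e-01,  7.97757816e-03],
       [-9.81962204e-01, -1.10396823e-03, -1.89074092e-01],
       [ 1.89076866e-01, -7.91155024e-03, -9.81930418e-01]]), 't': array([-0.15440254,  0.46938192,  1.02818978])}
side {'fx': 461.125654209576, 'fy': 461.125654209576, 'cx': 316.76563216671053, 'cy': 198.55162562768166, 'R': array([[ 0.96196194, -0.27317859, -0.00163833],
       [-0.12506072, -0.43503692, -0.89168531],
       [ 0.2428766 ,  0.85797222, -0.45265287]]), 't': array([-0.49312537,  0.04327769,  1.38606905])}
wrist {'fx': 309.70691628693146, 'fy': 309.70691628693146, 'cx': 319.20948162675745, 'cy': 199.95518061696407, 'T_tool_cam': array([[-1.86940812e-04, -9.52939380e-01, -3.03160855e-01,
         7.76205388e-02],
       [ 9.99999843e-01, -3.38227780e-04,  4.46527929e-04,
         7.29864530e-04],
       [-5.28051471e-04, -3.03160724e-01,  9.52939293e-01,
        -7.08809277e-02],
       [ 0.00000000e+00,  0.00000000e+00,  0.00000000e+00,
         1.00000000e+00]])}
0.1 [ 9.93401072e-01  1.14686008e-01 -1.59931840e-04 -1.18538066e-03]
```

View pics/top0.png

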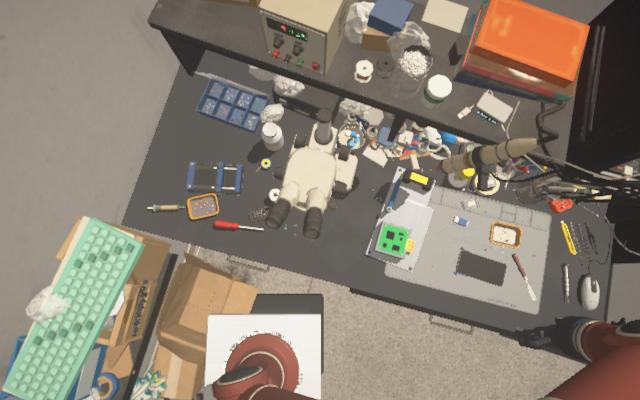

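View pics/side0.png

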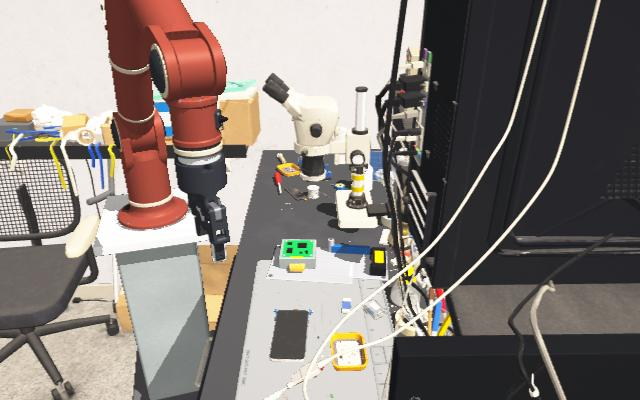

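The top view shows the module's green board at about (394,240), the blue rail near (397,185), the socket's yellow patch near (418,180) and the plate running from about (380,262) to (430,170). The side view shows the module at (298,250), the rail at (350,247) and the socket at (378,258). Next I'll enlarge both.

```bash
cat > h.py <<'E'
import numpy as np,cv2
from station import arm,snapshot,camera_info
def ray(cam,uv):
    c=camera_info(cam);R=c["R"];o=-R.T@c["t"]
    d=R.T@np.array([(uv[0]-c["cx"])/c["fx"],(uv[1]-c["cy"])/c["fy"],1]);return o,d
def onz(cam,uv,z):
    o,d=ray(cam,uv);return o+d*(z-o[2])/d[2]
def tri(u,v):
    (o,d),(p,e)=ray("top",u),ray("side",v)
    s=np.linalg.lstsq(np.c_[d,-e],p-o,rcond=None)[0];a,b=o+d*s[0],p+e*s[1]
    return (a+b)/2,np.linalg.norm(a-b)
E
python3 - <<'E'
from h import *
a=cv2.imread("pics/top0.png");b=cv2.imread("pics/side0.png")
c=cv2.resize(a[160:285,365:445],None,fx=4.5,fy=4.5,interpolation=cv2.INTER_CUBIC)
d=cv2.resize(b[225:300,265:395],None,fx=3.3,fy=3.3,interpolation=cv2.INTER_CUBIC)
o=np.zeros((563,800,3),np.uint8);o[:c.shape[0],:360]=c[:563];o[:d.shape[0],365:365+d.shape[1]]=d
cv2.imwrite("pics/crop.png",o)
def blobs(im,x0,x1,y0,y1):
    h=cv2.cvtColor(im,cv2.COLOR_BGR2HSV)
    for n,lo,hi in(("green",(45,120,60),(80,255,255)),("yel",(20,140,120),(34,255,255)),("blue",(100,130,50),(125,255,255))):
        m=np.zeros(h.shape[:2],np.uint8);m[y0:y1,x0:x1]=cv2.inRange(h,lo,hi)[y0:y1,x0:x1]
        k,_,st,ce=cv2.connectedComponentsWithStats(m)
        for i in range(1,k):
            if st[i,4]>12:print(n,st[i],ce[i].round(1))
blobs(a,365,445,160,285);print();blobs(b,265,395,225,300)
E
```

```text
green [379 225  29  30 443] [393.  239.4]
yel [410 172  18  13 133] [418.7 177.8]
yel [405 239   4  10  16] [406.6 243.4]

green [282 240  31  17 390] [297.8 248.1]
yel [374 250  10  13 125] [378.4 256.1]
yel [291 256  12   2  21] [296.4 256.6]
yel [290 264  15   7  82] [296.6 267.5]
blue [332 244  39  11 316] [350.6 249. ]
```

View pics/crop.png

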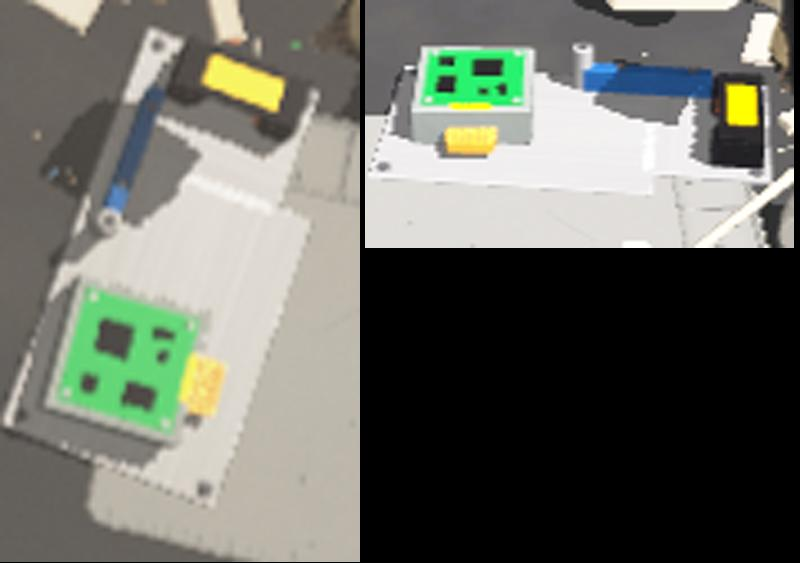

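The left crop (top) shows the post top at about (108,218), the rail from there to (155,92), the socket's yellow patch at (243,82), and the module with its yellow bar and tongue at (205,384), rotated about -17°. The plate corners are at (150,28), (10,425) and (212,505). I'll get rough poses, then move the wrist camera over the fixture.

```bash
python3 - <<'E'
from h import *
T=lambda u,v:(365+(u+.5)/4.5-.5,160+(v+.5)/4.5-.5)
S=lambda u,v:(265+(u-365+.5)/3.3-.5,225+(v+.5)/3.3-.5)
print("post",tri(T(108,217),S(583,47)))
print("green",tri((393,239.4),(297.8,248.1)))
print("sockyel",tri((418.7,177.8),(378.4,256.1)))
for n,p,z in(("post",(108,217),.042),("sockyel",(243,82),.032),("pl_far_left",(150,28),.006),("nearleft",(5,428),.006),("nearright",(212,505),.006),("gr NL",(93,284),.036),("gr NR",(208,318),.036),("gr FR",(180,438),.036),("gr FL",(50,408),.036)):
    print(n,onz("top",T(*p),z).round(4))
E
```

```text
post (array([ 0.44783379, -0.35581234,  0.0444365 ]), np.float64(0.0011647567963549695))
green (array([ 0.35870012, -0.36613481,  0.03909784]), np.float64(0.0023701150919087427))
sockyel (array([ 0.53912552, -0.44930033,  0.03573001]), np.float64(0.0018755206235105102))
post [ 0.4477 -0.3562  0.042 ]
sockyel [ 0.539  -0.4498  0.032 ]
pl_far_left [ 0.5831 -0.3963  0.006 ]
nearleft [ 0.3161 -0.292   0.006 ]
nearright [ 0.2673 -0.4231  0.006 ]
gr NL [ 0.4054 -0.3462  0.036 ]
gr NR [ 0.3838 -0.4185  0.036 ]
gr FR [ 0.3085 -0.3974  0.036 ]
gr FL [ 0.3271 -0.3165  0.036 ]
```

```bash
cat >> h.py <<'E'
from scipy.spatial.transform import Rotation as Ro
def quat(yaw): return (Ro.from_euler("z",yaw)*Ro.from_quat([1,0,0,0])).as_quat()
def grab(name):
    T=np.eye(4);T[:3,3]=arm.read_tool_pos();T[:3,:3]=Ro.from_quat(arm.read_eef_rot()).as_matrix()
    im=snapshot("wrist");cv2.imwrite(f"pics/{name}.png",im);np.save(f"pics/{name}.npy",T@camera_info("wrist")["T_tool_cam"]);return im
def wray(name,uv):
    c=camera_info("wrist");T=np.load(f"pics/{name}.npy");p=np.array([uv[0]-c["cx"],uv[1]-c["cy"]])
    r=np.hypot(*p);t=r/c["fx"];d=np.r_[np.sin(t)*p/r,np.cos(t)];return T[:3,3],T[:3,:3]@d
def wz(name,uv,z):
    o,d=wray(name,uv);return o+d*(z-o[2])/d[2]
E
python3 - <<'E'
from h import *
yaw=-.37
def F(x,y):return np.array([.445,-.364])+Ro.from_euler("z",yaw).as_matrix()[:2,:2]@[x,y]
for n,x in(("w1",.05),("w2",-.05)):
    p=np.r_[F(x,-.06),.32]
    print(arm.ik(p,quat(yaw)),np.hypot(*p[:2]))
    t=arm.read_time();arm.movep(p,quat(yaw));grab(n);print(arm.read_time()-t,arm.read_joint_positions())
# feasibility of push poses
for x,y,dy in((-.16,-.09,0),(-.1,-.1,.8),(0.02,-.115,1.57),(-.1,-.05,0),(0,-.05,0)):
    print(x,y,dy,arm.ik(np.r_[F(x,y),.087],quat(yaw+dy)),np.hypot(*F(x,y)))
E
```

```text
[ 0.64490246  0.59138677  0.12461809  1.4275159  -0.07678909  1.12743245
 -1.15927951] 0.6424065402781448
1.4583 [ 0.64688156  0.59141165  0.12647954  1.42780532 -0.07626596  1.12743403
 -1.15895028]
[ 0.69170961  0.4450225   0.12882939  1.69528869 -0.06554163  1.00547903
 -1.09754068] 0.550802528848724
0.5333999999999999 [ 0.69312151  0.44468396  0.12880014  1.69422494 -0.06585916  1.00503533
 -1.09749678]
-0.16 -0.09 0 [ 0.89235341  0.70579413  0.05692711  2.12767483 -0.12087572  0.31105143
 -0.88996862] 0.47059251168514765
-0.1 -0.1 0.8 [ 0.90533079  0.7455124  -0.02957958  1.97319458  0.0488329   0.42355049
 -0.30172555] 0.526220410198285
0.02 -0.115 1.57 [ 0.94534983  0.86244685 -0.2271858   1.64057063  0.27886227  0.67055174
  0.20459837] 0.6380044305126107
-0.1 -0.05 0 [ 0.7567809   0.72766708  0.06436047  2.04343254 -0.11740154  0.3738648
 -1.02656765] 0.5015606558050906
0 -0.05 0 [ 0.67852819  0.80650811  0.08229188  1.78574873 -0.11304955  0.55388996
 -1.108993  ] 0.592339285087203
```

View pics/w1.png

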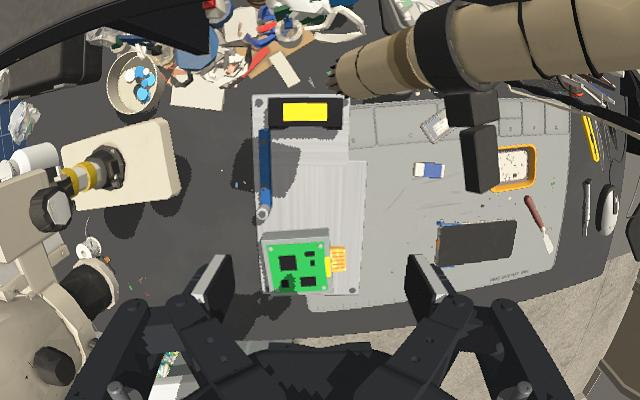

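View pics/w2.png

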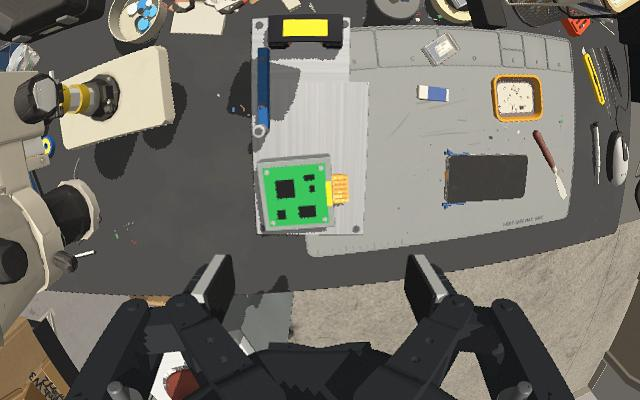

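Both wrist views show the fixture almost square to the picture. In w2 the post top is at (260,131), the rail runs x≈258–269, the socket's yellow patch is at (304,27), the module's green board is at (295,195) and the tongue at (341,189). In w1 the same points are at (263,214), (305,111), (297,263) and (338,260).

```bash
cat >> h.py <<'E'
def mask(im,k):
    lo,hi=dict(green=((45,120,60),(85,255,255)),yel=((22,150,150),(34,255,255)),blue=((100,120,40),(125,255,255)))[k]
    return cv2.inRange(cv2.cvtColor(im,cv2.COLOR_BGR2HSV),lo,hi)
def comp(m,near):
    k,l,st,ce=cv2.connectedComponentsWithStats(m)
    c=[i for i in range(1,k) if st[i,4]>60];i=min(c,key=lambda i:np.hypot(*(ce[i]-near)))
    return max(cv2.findContours((l==i).astype(np.uint8),0,1)[0],key=len)[:,0,:].astype(float)
def rect(name,pix,z):
    """min-area rectangle in world of a contour, at height z: centre, size, angle"""
    P=np.array([wz(name,p,z)[:2] for p in pix]);c,s,a=cv2.minAreaRect((P*1000).astype(np.float32))
    return np.array(c)/1000,s,a
def wtri(n1,u,n2,v):
    (o,d),(p,e)=wray(n1,u),wray(n2,v);s=np.linalg.lstsq(np.c_[d,-e],p-o,rcond=None)[0];a,b=o+d*s[0],p+e*s[1]
    return ((a+b)/2).round(4),np.linalg.norm(a-b).round(4)
E
python3 - <<'E'
from h import *
N={"w1":dict(green=(297,263),yel=(305,111),blue=(264,170)),"w2":dict(green=(295,195),yel=(304,27),blue=(263,90))}
C={}
for n in N:
    im=cv2.imread(f"pics/{n}.png")
    for k,z in(("green",.036),("yel",.032),("blue",.026)):
        c=comp(mask(im,k),N[n][k]);r=cv2.minAreaRect(c.astype(np.float32));C[n,k]=cv2.minAreaRect(c.astype(np.float32))[0]
        print(n,k,rect(n,c,z))
for k in("green","yel","blue"):print(k,wtri("w1",C["w1",k],"w2",C["w2",k]))
print("post",wtri("w1",(263,214),"w2",(260,131)),wz("w1",(263,214),.042),wz("w2",(260,131),.042))
print("nearR screw",wtri("w1",(352,290),"w2",(355,229)),"farL",wtri("w1",(259,101),"w2",(259,25)))
print([wz(n,p,.006).round(4) for n,p in(("w2",(355,229)),("w2",(259,25)))])
o=[cv2.resize(cv2.imread("pics/w2.png")[5:250,235:385],None,fx=2.4,fy=2.4)]
o.append(cv2.resize(cv2.imread("pics/w1.png")[85:305,240:380],None,fx=2.4,fy=2.4)); h=max(x.shape[0] for x in o)
cv2.imwrite("pics/z.png",np.hstack([np.pad(x,((0,h-x.shape[0]),(0,0),(0,0))) for x in o]))
E
```

```text
w1 green (array([ 0.35776324, -0.36657584]), (73.78915405273438, 73.75782775878906), 73.0917739868164)
w1 yel (array([ 0.53949786, -0.45016064]), (49.49861145019531, 19.900449752807617), 68.09703063964844)
w1 blue (array([ 0.49401505, -0.37954669]), (13.263667106628418, 96.08917236328125), 68.26821899414062)
w2 green (array([ 0.35803806, -0.36649634]), (73.42041015625, 73.84184265136719), 73.01426696777344)
w2 yel (array([ 0.53998572, -0.45076474]), (50.63923645019531, 20.138019561767578), 67.59516906738281)
w2 blue (array([ 0.49275122, -0.37963184]), (13.492542266845703, 96.33576202392578), 67.93603515625)
green (array([ 0.359 , -0.3663,  0.0352]), np.float64(0.0003))
yel (array([ 0.5393, -0.4505,  0.0339]), np.float64(0.0005))
blue (array([ 0.4937, -0.378 ,  0.0164]), np.float64(0.0007))
post (array([ 0.4457, -0.3589,  0.043 ]), np.float64(0.0006)) [ 0.44552551 -0.35832188  0.042     ] [ 0.44559205 -0.35898154  0.042     ]
nearR screw (array([ 0.2769, -0.4179,  0.0046]), np.float64(0.0008)) farL (array([ 0.5738, -0.4006,  0.0008]), np.float64(0.0002))
[array([ 0.2776, -0.4176,  0.006 ]), array([ 0.5721, -0.401 ,  0.006 ])]
```

View pics/z.png

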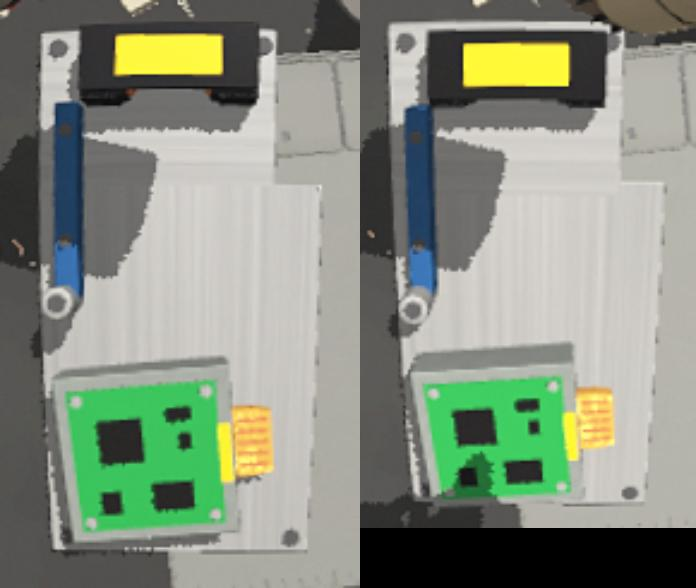

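The top plate, rail, post and socket all sit at the right heights (0.035, 0.034 and 0.043 measured). From screws, rail, post and socket patch, the fixture origin is about (0.444,-0.365) with yaw -0.384. The module is at fixture (-0.079,-0.034), yaw +0.088. I'll go behind it and push it straight up to the post.

```bash
cat >> h.py <<'E'
FO=np.array([.4438,-.3647]);FY=-.384
rot=lambda a:np.array([[np.cos(a),-np.sin(a)],[np.sin(a),np.cos(a)]])
F=lambda x,y:FO+rot(FY)@[x,y]
toF=lambda p:rot(-FY)@(np.asarray(p)-FO)
ZP=.086
def pose(name,guess):
    """module pose in fixture frame (x,y,yaw) from the green board"""
    im=grab(name);m=mask(im,"green");c=max(cv2.findContours(m,0,1)[0],key=cv2.contourArea)[:,0,:].astype(float)
    p,s,a=rect(name,c,.036);a=np.radians(a)-FY
    a+=np.round((guess-a)/(np.pi/2))*np.pi/2
    return np.r_[toF(p),a],s
def tofinger(M,xm,ym,dyaw=0,v=.06,z=None):
    """finger centre to module point (xm,ym) for module pose M in fixture frame"""
    q=M[:2]+rot(M[2])@[xm,ym];z=ZP if z is None else z
    arm.line_to(np.r_[F(*q),z],velocity=v,ori=quat(FY+M[2]+dyaw))
def force():
    f=np.array(arm.read_ft_force());return np.r_[rot(-FY)@f[:2],f[2]]
def postd(M):
    p=rot(-M[2])@(np.array([0,.008])-M[:2]);return p[0]-.052,p[1]
E
python3 - <<'E'
from h import *
np.set_printoptions(precision=4,suppress=True)
M=np.array([-.079,-.034,.088])
arm.move_gripper(0.0,20)
q=M[:2]+rot(M[2])@[-.075,-.008]
arm.movep(np.r_[F(*q),.16],quat(FY+M[2]));tofinger(M,-.075,-.008,v=.12)
print("t",arm.read_time(),force(),arm.read_tool_pos())
f0=force()
M0=M.copy();x=-.060;tofinger(M,x,-.008)
M,s=pose("p0",M[2]);print("p0",M,s,postd(M),force()-f0)
xm=-.055
for i in range(14):
    d,p=postd(M)
    if d<.0015:break
    x+=min(.005,max(.002,d*.6));tofinger(M0,x,-.008,v=.04);f=force()-f0
    M,s=pose(f"p{i+1}",M[2]);print(i+1,round(x,4),M,np.round(s,1),np.array(postd(M)),f)
    if np.hypot(*f[:2])>12:break
print("t",arm.read_time())
E
```

```text
t 4.4167 [ 0.2659 -0.0674  0.3263] [ 0.2843 -0.3529  0.0866]
p0 [-0.079  -0.034   0.0888] (74.82027435302734, 74.57257843017578) (np.float64(0.030394406078550866), np.float64(0.03485174525147857)) [ 0.7717  0.4126 -0.3116]
1 -0.055 [-0.0785 -0.0339  0.0913] [74.9 74.8] [0.03   0.0346] [-1.2449  0.012  -0.2429]
2 -0.05 [-0.0746 -0.0332  0.0948] [74.9 74.9] [0.0261 0.034 ] [-2.3316 -0.3433 -0.0429]
3 -0.045 [-0.0687 -0.0325  0.1037] [74.9 74.8] [0.0205 0.0332] [-1.8267 -0.1667 -0.6713]
4 -0.04 [-0.0635 -0.0317  0.1077] [74.8 74.8] [0.0154 0.0327] [-1.4819  0.0649 -1.1815]
5 -0.035 [-0.0586 -0.0311  0.1135] [74.8 74.8] [0.0107 0.0322] [-1.4456  0.2492 -1.6235]
6 -0.03 [-0.0537 -0.0305  0.1196] [74.8 74.8] [0.0059 0.0318] [-1.5004  0.622  -1.3254]
7 -0.0264 [-0.0505 -0.03    0.1218] [74.9 74.8] [0.0028 0.0316] [-1.1701 -0.2286 -0.7503]
8 -0.0244 [-0.0489 -0.0297  0.1244] [74.8 74.8] [0.0013 0.0314] [-2.8923  0.3253 -0.3541]
t 7.4167
```

```bash
cat > turn.py <<'E'
import sys
from h import *
np.set_printoptions(precision=4,suppress=True)
def turn(M,f0,yf,tmax,n,tag,dth=.1,xi=.02):
    for i in range(n):
        d,p=postd(M);th=min(dth,tmax-M[2])
        if th<.01:break
        I=M[:2]+rot(M[2])@[xi,p];N=np.r_[I+rot(th)@(M[:2]-I),M[2]+th]
        tofinger(N,-.0545,yf,v=.04);f=force()-f0
        M,s=pose(f"{tag}{i}",N[2]);print(tag,i,M,np.round(s,1),np.array(postd(M)),f)
        if np.hypot(*f[:2])>14 or np.ptp(s)>1.5:break
    return M
E
python3 - <<'E'
from turn import *
f0=np.array([.27,-.07,.33])
M=np.array([-.0489,-.0297,.1244])
tofinger(M,-.060,-.008);tofinger(M,-.060,-.028)
M=turn(M,f0,-.028,.75,7,"r")
print("t",arm.read_time())
E
```

```text
r 0 [-0.0455 -0.0295  0.235 ] [74.6 74.9] [0.0009 0.0258] [-1.0644  0.3712 -0.6893]
r 1 [-0.0427 -0.0298  0.3435] [74.9 74.9] [0.0009 0.0213] [-0.6096 -0.6886 -0.0367]
r 2 [-0.0401 -0.0305  0.4508] [74.9 74.8] [0.0008 0.0172] [ 0.0737 -1.539  -0.2424]
r 3 [-0.0377 -0.0315  0.5579] [74.9 74.7] [0.0009 0.0136] [-1.873  -1.4765 -1.3678]
r 4 [-0.0352 -0.0326  0.6645] [74.9 74.7] [0.0007 0.0103] [-0.4219 -0.6567 -1.5074]
r 5 [-0.0329 -0.034   0.7543] [74.8 74.7] [0.0007 0.008 ] [-1.2111 -1.7269 -0.9554]
t 10.7833
```

```bash
python3 - <<'E'
from turn import *
f0=np.array([.27,-.07,.33])
M=turn(np.array([-.0329,-.034,.7543]),f0,-.028,1.53,11,"s",xi=.05)
print("t",arm.read_time())
E
```

```text
s 0 [-0.0297 -0.0359  0.8681] [74.9 74.8] [0.0007 0.0057] [-0.6671 -0.994  -1.0819]
s 1 [-0.0267 -0.0374  0.9687] [74.8 74.8] [0.0005 0.0037] [-0.5481 -0.1266  0.1398]
s 2 [-0.0238 -0.039   1.061 ] [75.  74.7] [0.0006 0.0022] [-0.8244 -0.3297 -0.8454]
s 3 [-0.0207 -0.0402  1.1469] [75.  74.7] [0.0005 0.0009] [-0.9768 -1.2165 -0.4417]
s 4 [-0.0176 -0.0414  1.2349] [74.8 74.8] [ 0.0004 -0.0003] [ 0.8245 -2.1923 -1.4754]
s 5 [-0.0143 -0.0423  1.3218] [74.8 74.8] [ 0.0003 -0.0015] [ 1.0638 -2.4661 -1.3116]
s 6 [-0.011  -0.0432  1.4069] [74.8 74.7] [ 0.0003 -0.0025] [ 0.5328 -1.1707 -0.8947]
s 7 [-0.0076 -0.0438  1.49  ] [74.8 74.8] [ 0.0002 -0.0033] [ 2.1439 -1.5355 -1.6101]
s 8 [-0.0071 -0.0439  1.4984] [74.8 74.8] [ 0.0003 -0.0034] [-0.1267 -4.0439 -0.3802]
s 9 [-0.0071 -0.0439  1.4982] [74.9 74.8] [ 0.0003 -0.0034] [-0.3494 -3.4332  0.4122]
s 10 [-0.007  -0.0439  1.5021] [74.8 74.8] [ 0.0002 -0.0034] [-0.3316 -4.5562  0.219 ]
t 15.15
```

```bash
python3 - <<'E'
from turn import *
f0=np.array([.27,-.07,.33])
M=np.array([-.007,-.0439,1.5021])
a=.03
for i in range(8):
    q=M[:2]+rot(1.54)@[-.0545,-.028]+np.array([0,.0012*(i+1)])
    arm.line_to(np.r_[F(*q),ZP],velocity=.03,ori=quat(FY+1.55));f=force()-f0
    P,s=pose(f"u{i}",1.5);print(i,P,np.round(s,1),np.array(postd(P)),f)
    if np.hypot(*f[:2])>9:break
print("t",arm.read_time())
E
```

```text
0 [-0.007  -0.0438  1.5032] [74.9 74.9] [ 0.0002 -0.0035] [ 0.3848 -6.2378 -2.4893]
1 [-0.0069 -0.0438  1.5064] [74.9 74.9] [ 0.0001 -0.0035] [ 1.4638 -8.7236 -2.3084]
2 [-0.0068 -0.0438  1.5075] [75.1 74.9] [ 0.0002 -0.0035] [ 3.3665 -8.2831 -0.9767]
3 [-0.0067 -0.0439  1.5102] [75.2 75. ] [ 0.0002 -0.0036] [  1.5804 -10.688   -2.6   ]
t 16.35
```

```bash
python3 - <<'E'
from h import *
cv2.imwrite("pics/now.png",snapshot("top")[150:290,360:450].repeat(4,0).repeat(4,1))
E
python3 - <<'E'
import cv2,glob,numpy as np
a=cv2.imread("pics/now.png");f=sorted(glob.glob("pics/u*.png"))[-1];b=cv2.resize(cv2.imread(f),(440,275))
o=np.zeros((560,800,3),np.uint8);o[:,:360]=a;o[:275,360:]=b;cv2.imwrite("pics/both.png",o)
E
```

```text
(no output)
```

View pics/both.png

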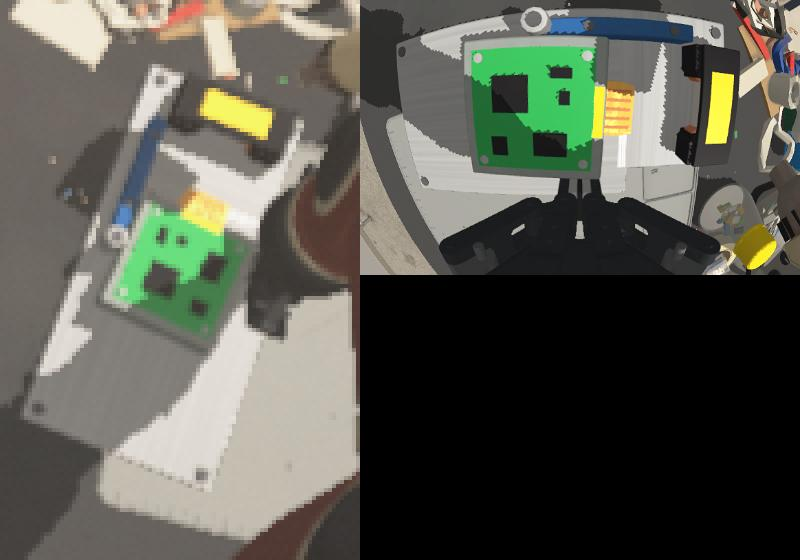

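The close view shows the module with its +x face against or nearly against the rail, and the tongue pointing at the socket with clear space before it. I'll measure the rail's angle in the same picture to see whether they're parallel.

```bash
python3 - <<'E'
from h import *
np.set_printoptions(precision=4,suppress=True)
for n in("u3","s7"):
    im=cv2.imread(f"pics/{n}.png")
    m=mask(im,"green");c=max(cv2.findContours(m,0,1)[0],key=cv2.contourArea)[:,0,:].astype(float)
    P=np.array([toF(wz(n,p,.036)[:2]) for p in c])
    print(n,"box",cv2.boxPoints(cv2.minAreaRect((P*1000).astype(np.float32))))
    m=mask(im,"blue");c=max(cv2.findContours(m,0,1)[0],key=cv2.contourArea)[:,0,:].astype(float)
    P=np.array([toF(wz(n,p,.026)[:2]) for p in c]);print(" rail",cv2.boxPoints(cv2.minAreaRect((P*1000).astype(np.float32))))
    y=comp(mask(im,"yel"),(525,150));P=np.array([toF(wz(n,p,.032)[:2]) for p in y]);r=cv2.minAreaRect((P*1000).astype(np.float32));print(" sock",r)
E
```

```text
u3 box [[-46.4239 -79.1913]
 [ 28.4246 -83.7343]
 [ 32.9811  -8.6638]
 [-41.8674  -4.1208]]
 rail [[ 4.2158 -2.1839]
 [99.0739 -2.3564]
 [99.0997 11.8575]
 [ 4.2417 12.03  ]]
 sock ((121.67437744140625, -44.074066162109375), (51.00328063964844, 20.877208709716797), 89.88422393798828)
s7 box [[-47.8449 -78.0218]
 [ 26.7006 -84.0613]
 [ 32.7407  -9.5081]
 [-41.8048  -3.4686]]
 rail [[ 3.62   11.7876]
 [ 3.6499 -2.5016]
 [99.0888 -2.3018]
 [99.0588 11.9875]]
 sock ((121.57697296142578, -44.02532958984375), (20.854095458984375, 51.02064895629883), 0.09209539741277695)
```

The rail measures square (0.1°) and the module is still 3.5° short. The finger was bearing with its left corner close to the post, so it had almost no lever. I'll back off, turn the tool slightly clockwise, and push further out.

```bash
python3 - <<'E'
from turn import *
f0=np.array([.27,-.07,.33])
M=np.array([-.0067,-.0439,1.5102])
tofinger(M,-.062,-.026);print("free",force())
tofinger(M,-.062,-.030,dyaw=-.06);f0=force()
P=M
for i in range(14):
    tofinger(M,-.056+.001*i,-.030,dyaw=-.06,v=.03);f=force()-f0
    P,s=pose(f"v{i}",1.5);print(i,P,np.round(s,1),np.array(postd(P)),f)
    if np.hypot(*f[:2])>9:break
print("t",arm.read_time())
E
```

```text
free [0.2507 0.1974 0.9217]
0 [-0.0068 -0.0439  1.5107] [74.8 74.8] [ 0.0002 -0.0037] [ 1.1849 -0.4283 -0.6579]
1 [-0.0068 -0.0439  1.5106] [74.8 74.8] [ 0.0002 -0.0036] [ 0.5839 -0.3512  0.2906]
2 [-0.0068 -0.0439  1.51  ] [74.9 74.7] [ 0.0002 -0.0036] [ 0.4439 -0.0826 -0.896 ]
3 [-0.0067 -0.0439  1.5108] [74.8 74.8] [ 0.0002 -0.0036] [ 0.8991 -3.8032 -1.0294]
4 [-0.0066 -0.0439  1.515 ] [74.8 74.8] [ 0.0002 -0.0036] [ 0.8835 -5.5093 -0.6913]
5 [-0.0065 -0.0439  1.5176] [74.9 74.9] [ 0.0002 -0.0037] [ 1.2696 -6.847  -2.1235]
6 [-0.0064 -0.0439  1.5197] [74.9 75. ] [ 0.0002 -0.0037] [ 1.8355 -7.6055 -2.9786]
7 [-0.0063 -0.044   1.5223] [75.  74.9] [ 0.0002 -0.0038] [ 1.3024 -9.0462 -2.5517]
t 19.525
```

```bash
python3 - <<'E'
from h import *
# rectified (plane z=.036) patch around rail face / module
n="v7";im=cv2.imread("pics/v7.png");c=camera_info("wrist");T=np.load("pics/v7.npy")
def rectify(z,x0,x1,y0,y1,s):
    X,Y=np.meshgrid(np.arange(x0,x1,s),np.arange(y1,y0,-s));P=(np.stack([X,Y],-1)@rot(FY).T)+FO
    W=np.concatenate([P,np.full(X.shape+(1,),z)],-1);C=(W-T[:3,3])@T[:3,:3]
    r=np.hypot(C[...,0],C[...,1]);t=np.arctan2(r,C[...,2])*c["fx"]/r
    return cv2.remap(im,(c["cx"]+C[...,0]*t).astype(np.float32),(c["cy"]+C[...,1]*t).astype(np.float32),cv2.INTER_CUBIC)
o=rectify(.036,-.065,.135,-.105,.025,.00025);cv2.imwrite("pics/rec.png",o);print(o.shape)
E
```

```text
(520, 800, 3)
```

View pics/rec.png

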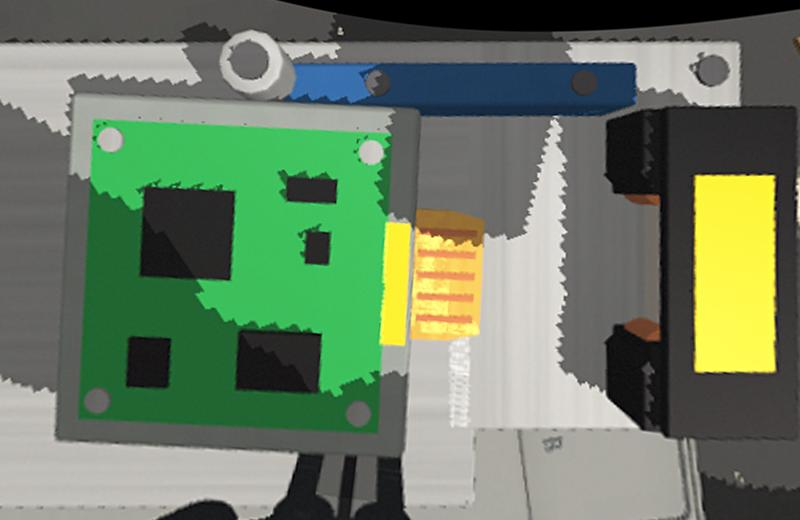

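The rectified view shows the module's face touching the post at (250,98) while its far corner at (418,110) is about 2.5 mm off the rail. The finger, at (350,455), sits far below the pivot, so a push straight at the rail jams by friction. It has to travel along the arc, mostly towards the socket.

```bash
python3 - <<'E'
from turn import *
P=np.array([-.0063,-.044,1.5223])
tofinger(P,-.062,-.030);tofinger(P,-.062,-.022);f0=force()
I=np.array([0,0.])
best=0
for i in range(14):
    th=-.02+.012*i;N=np.r_[I+rot(th)@(P[:2]-I),P[2]+th]
    tofinger(N,-.0545,-.024,dyaw=-.02,v=.03);f=force()-f0
    M,s=pose(f"x{i}",1.5);print(i,M,np.round(s,1),np.array(postd(M)),f)
    if np.hypot(*f[:2])>10 or M[2]>1.575:break
print("t",arm.read_time())
E
```

```text
0 [-0.006  -0.044   1.5261] [74.8 74.7] [ 0.0002 -0.0037] [ 0.03   -1.1354 -0.2366]
1 [-0.006  -0.044   1.5249] [74.8 74.7] [ 0.0002 -0.0036] [-0.6837 -0.4279  0.2613]
2 [-0.006  -0.044   1.5254] [74.7 74.8] [ 0.0002 -0.0036] [ 0.2774 -1.3313  0.4765]
3 [-0.0061 -0.0439  1.5263] [74.7 74.7] [ 0.0001 -0.0037] [ 0.46   -1.0478 -0.122 ]
4 [-0.006  -0.044   1.5245] [74.9 74.8] [ 0.0002 -0.0036] [ 0.0134 -1.4623  0.4659]
5 [-0.006  -0.044   1.5253] [74.9 74.8] [ 0.0002 -0.0036] [ 0.0595 -1.5427 -0.3962]
6 [-0.0056 -0.0441  1.5364] [74.8 74.8] [ 0.0002 -0.0038] [ 0.0122 -1.8327 -1.1371]
7 [-0.0048 -0.0441  1.5549] [74.9 74.7] [ 0.0002 -0.0039] [ 0.0278 -2.5091 -2.105 ]
8 [-0.0042 -0.0442  1.5657] [74.8 74.9] [ 0.0002 -0.0039] [ 0.4369 -3.8581 -1.5626]
9 [-0.0039 -0.0443  1.5737] [74.8 74.8] [ 0.0003 -0.004 ] [ 0.5601 -4.8371 -1.8816]
10 [-0.0038 -0.0443  1.5748] [74.8 74.8] [ 0.0003 -0.004 ] [-1.6263 -4.6097  0.0798]
11 [-0.0031 -0.0449  1.5894] [74.9 74.7] [ 0.0009 -0.0041] [-1.3961 -5.8982  0.0172]
t 23.9083
```

Flush is about 1.571; it has just gone past. I'll press square on the rail between post and far corner, then move behind for the slide.

```bash
python3 - <<'E'
from turn import *
M=np.array([-.0031,-.0449,1.5894])
S=np.array([-.0031,-.0449,1.5708])
tofinger(M,-.062,-.024);tofinger(S,-.062,-.013);f0=force()
for i in range(10):
    tofinger(S,-.0565+.0008*i,-.013,v=.03);f=force()-f0
    M,s=pose(f"y{i}",1.57)
    if i%2 or abs(f[1])>6:print(i,M,np.round(s,1),np.array(postd(M)),f)
    if np.hypot(*f[:2])>6:break
tofinger(S,-.065,-.013)
M,s=pose("y_end",1.57);print(M,s,"t",arm.read_time())
# go behind: up, over, down (finger behind the near face), then measure
q=[M[0]-.070,-.044]
p=arm.read_tool_pos();arm.line_to([p[0],p[1],.15],velocity=.15)
arm.movep(np.r_[F(*q),.15],quat(FY));arm.line_to(np.r_[F(*q),ZP],velocity=.12)
M,s=pose("b0",1.57);print(M,s,force(),"t",arm.read_time())
E
```

```text
1 [-0.003  -0.0449  1.5898] [74.9 74.8] [ 0.0008 -0.004 ] [-0.0896  1.1944  0.912 ]
3 [-0.003  -0.0449  1.5898] [74.8 74.8] [ 0.0008 -0.004 ] [0.0435 0.6335 0.4761]
5 [-0.0031 -0.0448  1.5873] [74.7 74.8] [ 0.0007 -0.0039] [ 0.6531 -2.3884 -0.0168]
7 [-0.0034 -0.0445  1.5791] [74.9 74.8] [ 0.0004 -0.0039] [-1.6876 -4.6457 -0.103 ]
8 [-0.0036 -0.0443  1.5758] [74.8 74.8] [ 0.0003 -0.0038] [-1.3886 -6.2688  0.0225]
[-0.0037 -0.0442  1.5765] (74.7226333618164, 74.78820037841797) t 27.8083
[-0.0034 -0.0441  1.576 ] (74.80397033691406, 74.72845458984375) [-0.662   0.843   0.9566] t 30.2583
```

```bash
python3 - <<'E'
from turn import *
M=np.array([-.0034,-.0441,1.576]);f0=force()
x=M[0]-.058
for i in range(20):
    x+=.004;arm.line_to(np.r_[F(x,-.044),ZP],velocity=.04,ori=quat(FY));f=force()-f0
    M,s=pose(f"g{i}",1.57);print(i,round(x,4),M,f)
    if M[0]>.026 or np.hypot(*f[:2])>8 or abs(M[2]-1.57)>.05:break
print("t",arm.read_time())
E
```

```text
0 -0.0574 [-0.002  -0.0441  1.5726] [-0.3256 -1.1088 -0.6282]
1 -0.0534 [ 0.0011 -0.044   1.5704] [-1.4955 -0.5274 -0.2968]
2 -0.0494 [ 0.006  -0.044   1.5698] [-0.5976 -0.6217 -3.0754]
3 -0.0454 [ 0.0103 -0.0441  1.5703] [ 0.3276 -0.2922 -1.2823]
4 -0.0414 [ 0.0141 -0.0441  1.571 ] [ 0.1628 -0.8413 -2.1139]
5 -0.0374 [ 0.0181 -0.0441  1.5709] [-0.2301 -0.9048 -1.2775]
6 -0.0334 [ 0.0221 -0.0441  1.5709] [-0.4383 -0.3758 -1.1832]
7 -0.0294 [ 0.0261 -0.0441  1.5706] [-0.6377 -0.0388 -0.5432]
t 32.9667
```

```bash
python3 - <<'E'
from turn import *
M=np.array([.0261,-.0441,1.5706]);f0=np.array([-.6,.8,.9])
x=-.0294;pm=M[0]
for i in range(50):
    x+=.002 if M[0]<.04 else .001;arm.line_to(np.r_[F(x,-.044),ZP],velocity=.03,ori=quat(FY));f=force()-f0
    M,s=pose(f"k{i}",1.57);print(i,round(x,4),M,f)
    if np.hypot(*f[:2])>18.5 or abs(M[2]-1.57)>.04 or arm.read_time()>50:break
print("t",arm.read_time())
E
```

```text
0 -0.0274 [ 0.0274 -0.0441  1.5709] [-1.3742 -1.7131 -0.5487]
1 -0.0254 [ 0.0301 -0.0441  1.5708] [-0.4051 -0.8255 -1.0704]
2 -0.0234 [ 0.032  -0.0441  1.5714] [-2.2137 -1.6324 -1.3327]
3 -0.0214 [ 0.034  -0.0441  1.5703] [-1.8015 -0.5158 -0.5852]
4 -0.0194 [ 0.0359 -0.044   1.5704] [-1.4548 -1.1985 -1.8246]
5 -0.0174 [ 0.038  -0.0441  1.5709] [-0.9845 -0.2672 -0.9664]
6 -0.0154 [ 0.04   -0.0441  1.5708] [-0.6639 -1.2746 -1.6772]
7 -0.0134 [ 0.042  -0.0441  1.5705] [-1.3406 -0.4942 -2.0999]
8 -0.0124 [ 0.0424 -0.044   1.5703] [-2.1521 -1.6804 -0.5086]
9 -0.0114 [ 0.0438 -0.0441  1.5715] [-2.1702 -0.6835 -0.3902]
10 -0.0104 [ 0.0448 -0.0441  1.5708] [-1.6661 -1.7074  0.2602]
11 -0.0094 [ 0.0452 -0.0441  1.5703] [-3.1353  0.1542  2.5551]
12 -0.0084 [ 0.0452 -0.0441  1.5697] [-5.8094 -0.6157  3.4095]
13 -0.0074 [ 0.0451 -0.0442  1.5718] [-7.48  -0.852  5.005]
14 -0.0064 [ 0.0451 -0.0441  1.5696] [-8.6889 -0.5113  6.3882]
15 -0.0054 [ 0.045  -0.0441  1.5713] [-10.4675  -1.0521   7.145 ]
16 -0.0044 [ 0.0451 -0.0441  1.5723] [-10.6921  -0.6703   7.3619]
17 -0.0034 [ 0.0451 -0.0441  1.57  ] [-12.2918  -0.3246   9.8085]
18 -0.0024 [ 0.0455 -0.0441  1.5715] [-13.0169  -0.5528  10.4724]
19 -0.0014 [ 0.0461 -0.0442  1.5728] [-13.8094  -0.5453  10.6909]
20 -0.0004 [ 0.0461 -0.0442  1.5715] [-16.4604  -0.3889  10.6081]
21 0.0006 [ 0.046  -0.0441  1.5718] [-16.9608  -0.2677  12.7355]
22 0.0016 [ 0.0476 -0.0443  1.5743] [-16.4475  -1.0607  11.7354]
23 0.0026 [ 0.0485 -0.0443  1.5744] [-15.4276  -0.5607  12.0833]
24 0.0036 [ 0.0485 -0.0443  1.5742] [-17.5054  -0.7893  13.6748]
25 0.0046 [ 0.0496 -0.0443  1.5744] [-17.5717  -0.0552  13.6662]
26 0.0056 [ 0.0496 -0.0443  1.5741] [-19.5527  -0.2458  13.7128]
t 41.0667
```

The tool is bearing down (fz +13 N) because the compliant arm sags as it pushes. I'll ease off and steer z to keep the vertical force near zero.

```bash
python3 - <<'E'
from turn import *
f0=np.array([-.6,.8,.9]);print(arm.read_tool_pos())
x=-.006;z=ZP
arm.line_to(np.r_[F(x,-.044),z],velocity=.04,ori=quat(FY));print(force()-f0,arm.read_tool_pos())
M=np.array([.0496,-.0441,1.5706])
for i in range(40):
    f=force()-f0
    if np.linalg.norm(f)>20 or arm.read_time()>50:break
    z+=np.clip(.0005*f[2],-.001,.002)
    if abs(f[2])<4:x+=.001
    arm.line_to(np.r_[F(x,-.044),z],velocity=.03,ori=quat(FY))
    M,s=pose(f"m{i}",1.57);print(i,round(x,4),round(z,4),M,f)
print(f,arm.read_tool_pos(),"t",arm.read_time())
E
```

```text
[ 0.4234 -0.4045  0.0855]
[-3.0295 -0.5933  0.8291] [ 0.4222 -0.4036  0.0863]
0 -0.005 0.0864 [ 0.0497 -0.0442  1.5726] [-3.0295 -0.5933  0.8291]
1 -0.004 0.0868 [ 0.0496 -0.0442  1.5727] [-4.322  -1.5752  0.6853]
2 -0.003 0.0869 [ 0.0496 -0.0442  1.572 ] [-4.6347 -1.6413  0.2602]
3 -0.002 0.0874 [ 0.0496 -0.044   1.5696] [-5.2244 -0.9417  1.0054]
4 -0.001 0.0875 [ 0.0496 -0.044   1.5697] [-6.6715 -1.4636  0.1927]
5 0.0 0.0883 [ 0.0504 -0.0439  1.57  ] [-8.1327 -1.5494  1.633 ]
6 0.001 0.088 [ 0.0503 -0.044   1.5694] [-7.8453 -3.0658 -0.6991]
7 0.002 0.088 [ 0.0504 -0.044   1.5691] [-9.8906 -1.5994  0.1449]
8 0.003 0.0888 [ 0.0536 -0.044   1.5694] [-10.8366  -0.8292   1.5558]
9 0.004 0.0878 [ 0.0537 -0.044   1.5709] [-7.3448 -1.7105 -1.9853]
10 0.005 0.0877 [ 0.0538 -0.044   1.5706] [-8.4897 -2.3489 -0.1693]
11 0.006 0.0887 [ 0.0549 -0.044   1.5707] [-10.2696  -1.2428   1.8754]
12 0.007 0.0885 [ 0.055  -0.044   1.5705] [-10.9918  -1.5532  -0.3953]
13 0.008 0.0885 [ 0.0548 -0.044   1.571 ] [-10.7682  -2.3676   0.1301]
14 0.009 0.0892 [ 0.0548 -0.0439  1.5708] [-12.9995  -1.2103   1.2786]
15 0.01 0.0894 [ 0.0548 -0.044   1.5708] [-13.1626  -0.8766   0.3615]
16 0.011 0.0894 [ 0.0549 -0.044   1.5707] [-13.9683  -1.4935   0.1947]
17 0.012 0.0901 [ 0.0549 -0.044   1.5709] [-15.9373  -1.3001   1.3298]
18 0.013 0.0899 [ 0.0549 -0.044   1.5707] [-16.9219  -1.208   -0.3399]
19 0.014 0.0905 [ 0.055  -0.044   1.5705] [-17.8301  -1.6254   1.2112]
20 0.015 0.0904 [ 0.055  -0.044   1.5707] [-19.0845  -1.1549  -0.3364]
[-20.0946  -1.518    2.1064] [ 0.4292 -0.4064  0.0866] t 47.8083
```

```bash
python3 - <<'E'
from h import *
n="m20";im=cv2.imread(f"pics/{n}.png");c=camera_info("wrist");T=np.load(f"pics/{n}.npy");s=.0002;z=.033
X,Y=np.meshgrid(np.arange(0,.15,s),np.arange(.02,-.1,-s));W=np.concatenate([np.stack([X,Y],-1)@rot(FY).T+FO,np.full(X.shape+(1,),z)],-1)
C=(W-T[:3,3])@T[:3,:3];r=np.hypot(C[...,0],C[...,1]);t=np.arctan2(r,C[...,2])*c["fx"]/r
cv2.imwrite("pics/rec2.png",cv2.remap(im,(c["cx"]+C[...,0]*t).astype(np.float32),(c["cy"]+C[...,1]*t).astype(np.float32),cv2.INTER_CUBIC))
print(toF(T[:2,3]),T[2,3])
y=comp(mask(im,"yel"),np.array([320,120]))
k,l,st,ce=cv2.connectedComponentsWithStats(mask(im,"yel"));print([ (st[i],ce[i].round(), toF(wz(n,ce[i],.033)[:2]).round(4)) for i in range(1,k) if st[i,4]>100])
E
```

```text
[ 0.08235596 -0.04552562] 0.15493393837265756
[(array([ 252,    0,  130,   28, 3402], dtype=int32), array([316.,  13.]), array([ 0.1155, -0.0437])), (array([ 277,   55,   81,   15, 1133], dtype=int32), array([317.,  62.]), array([ 0.0954, -0.0441]))]
```

View pics/rec2.png

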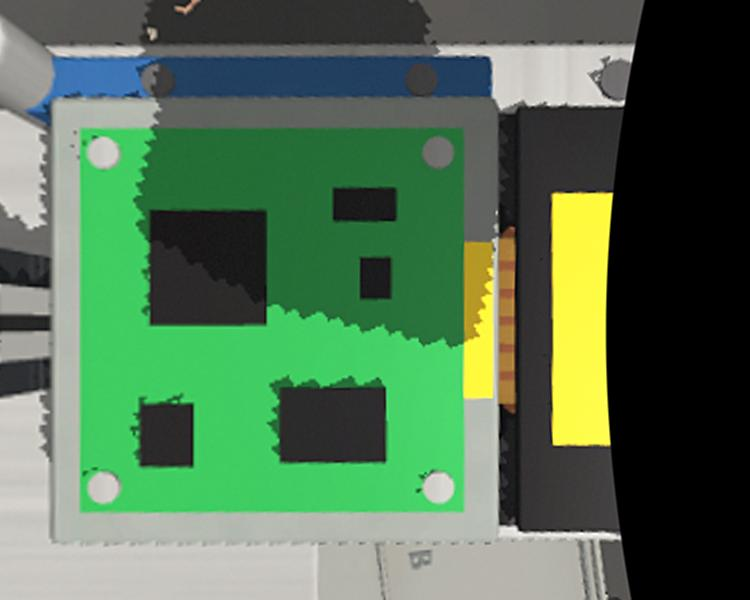

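The rectified view shows a brass strip still visible at x≈500–517 between the module face (497) and the socket edge (518), so about 3–4 mm remain. I'll keep pushing with small side-to-side easing, under 24 N.

```bash
python3 - <<'E'
from turn import *
f0=np.array([-.6,.8,.9])
x=.015;z=.0912;y=-.0445;best=.055;w=0
for i in range(26):
    f=force()-f0;n=np.linalg.norm(f)
    if n>24.5 or arm.read_time()>56:break
    z+=np.clip(.0005*(f[2]+.5),-.001,.001)
    x+=.0006 if n<21.5 else (-.0006 if n>23 else 0)
    w=.0012*(-1)**i
    arm.line_to(np.r_[F(x,y+w),z],velocity=.04,ori=quat(FY))
    if i%2:M,s=pose(f"n{i}",1.57);print(i,round(x,4),round(z,4),M,f)
print(f,"t",arm.read_time())
E
```

```text
1 0.0162 0.092 [ 0.0549 -0.0441  1.5716] [-20.307   -3.6826  -0.8379]
3 0.0168 0.0924 [ 0.055  -0.044   1.5737] [-21.8632  -3.1358  -0.0486]
5 0.0174 0.0923 [ 0.055  -0.0441  1.5715] [-21.4741  -3.0242  -0.5415]
7 0.0174 0.0931 [ 0.055  -0.0441  1.5727] [-21.8288  -2.3892   0.2849]
9 0.0174 0.0932 [ 0.0548 -0.0441  1.571 ] [-22.1843  -3.0263  -1.0138]
11 0.0174 0.0933 [ 0.0548 -0.0441  1.5705] [-22.3443  -2.8052  -1.0482]
13 0.0174 0.0927 [ 0.0549 -0.044   1.5724] [-21.8679  -3.6904  -1.2185]
15 0.0174 0.093 [ 0.0549 -0.0441  1.5707] [-22.3971  -3.9136  -0.3042]
17 0.0174 0.0928 [ 0.0549 -0.0441  1.571 ] [-21.3945  -2.4085  -1.274 ]
19 0.0174 0.0933 [ 0.0549 -0.0441  1.5711] [-22.7048  -3.5284   0.2172]
21 0.0174 0.0929 [ 0.055  -0.044   1.5731] [-22.201   -2.5639  -0.7757]
23 0.0174 0.0926 [ 0.0549 -0.0441  1.5713] [-22.0987  -3.0469  -0.1598]
25 0.0174 0.0935 [ 0.0548 -0.0441  1.5715] [-22.3633  -2.191   -0.1319]
[-22.3633  -2.191   -0.1319] t 54.9583
```

The evidence says it's home:
- The module face (0.0990) is level with the rail end (0.0991, the same fixture x as the socket's front face).
- The shutter's resistance began exactly 10 mm earlier.
- The module is rigid at 22 N. The set-back I saw is only the socket's top slab.

I'll release, check it and hand it in.

```bash
python3 - <<'E'
from turn import *
arm.line_to(np.r_[F(-.03,-.044),.09],velocity=.08,ori=quat(FY))
M,s=pose("e0",1.57);print(M,s,force())
arm.line_to(np.r_[F(-.03,-.044),.17],velocity=.15)
M,s=pose("e1",1.57);print(M,s,arm.read_time())
im=cv2.imread("pics/e1.png");c=max(cv2.findContours(mask(im,"blue"),0,1)[0],key=cv2.contourArea)[:,0,:].astype(float)
print(max(toF(wz("e1",p,.026)[:2])[0] for p in c))
cv2.imwrite("pics/e1c.png",cv2.resize(im[0:200,200:440],None,fx=3,fy=3)[:600])
E
```

```text
[ 0.0549 -0.044   1.5714] (74.84255981445312, 74.67145538330078) [-0.6984 -0.1816  0.4594]
[ 0.0552 -0.044   1.571 ] (74.26946258544922, 73.97828674316406) 56.4833
0.09887332069727615
```

View pics/e1c.png

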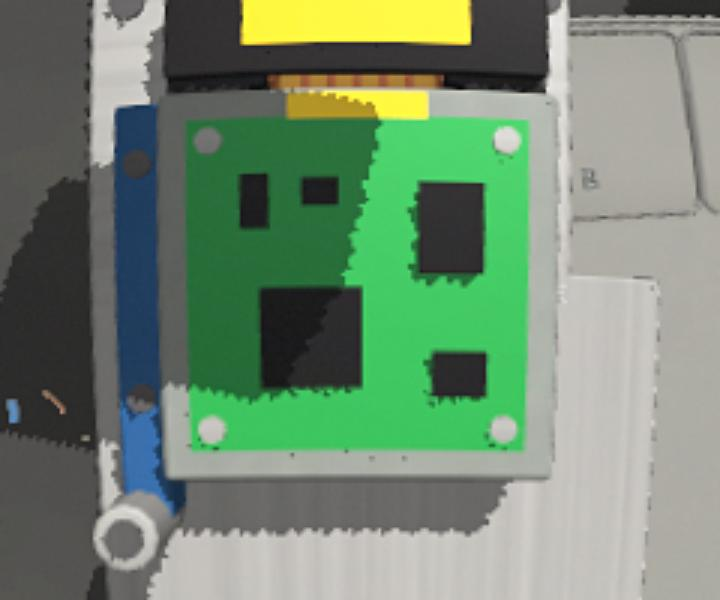

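The view shows the module square on the rail, with a thin brass strip at rows 75–90 between module and socket top. Before handing in, I'll settle whether the socket's front has a step there by triangulating its edges from earlier frames, which costs no robot time.

```bash
python3 - <<'E'
from h import *
c=camera_info("wrist")
def prof(n,y,xs,z):
    T=np.load(f"pics/{n}.npy");im=cv2.cvtColor(cv2.imread(f"pics/{n}.png"),cv2.COLOR_BGR2GRAY)
    v=0
    for yy in y+np.arange(-.003,.0031,.001):
        W=np.array([np.r_[F(x,yy),z] for x in xs]);C=(W-T[:3,3])@T[:3,:3];r=np.hypot(C[:,0],C[:,1]);t=np.arctan2(r,C[:,2])*c["fx"]/r
        v=v+cv2.remap(im,(c["cx"]+C[:,0]*t).astype(np.float32)[None],(c["cy"]+C[:,1]*t).astype(np.float32)[None],1)[0].astype(float)/7
    return v,toF(T[:2,3]),T[2,3]
xs=np.arange(.080,.150,.001)
for n in("w1","w2","v7","b0","g5"):
    for y in(-.012,-.076):
        v,cp,h=prof(n,y,xs,.032);print(n,y,"cam",cp.round(3),h.round(3));print(" ",*v.round().astype(int))
E
```

```text
w1 -0.012 cam [ 0.129 -0.06 ] 0.391
  110 111 112 119 142 196 208 204 184 155 128 111 111 109 111 113 113 111 112 102 73 48 34 30 32 42 45 46 45 45 45 45 45 46 46 45 45 46 46 45 46 46 46 46 47 46 46 47 47 47 47 47 47 47 48 47 47 76 143 206 211 186 137 99 86 87 87 86 86 86
w1 -0.076 cam [ 0.129 -0.06 ] 0.391
  209 209 208 205 206 207 210 211 205 184 146 131 126 121 114 112 113 113 113 113 85 42 32 27 36 45 46 45 45 45 46 45 46 47 46 46 47 46 47 47 47 47 48 48 48 48 49 49 49 49 49 50 49 50 49 48 44 69 161 210 208 199 129 83 84 82 75 67 65 65
w2 -0.012 cam [ 0.029 -0.061] 0.392
  211 199 161 128 114 112 109 109 111 113 111 110 110 111 110 90 33 18 17 24 38 35 31 24 30 46 50 49 50 50 50 49 50 50 50 50 50 50 50 50 50 50 50 50 50 51 51 51 50 51 51 51 51 51 51 51 50 49 75 84 82 81 81 81 81 81 80 80 81 81
w2 -0.076 cam [ 0.029 -0.061] 0.392
  215 215 196 155 129 131 128 120 113 112 113 113 112 112 107 87 48 18 16 24 34 39 31 27 27 43 56 54 54 54 55 55 55 56 56 56 56 56 56 56 57 58 58 58 58 58 58 58 59 59 59 59 60 60 60 60 61 60 60 80 81 81 81 81 81 80 81 81 81 81
v7 -0.012 cam [ 0.03  -0.022
[... 532 characters left out ...]
 0 0 0 0 0 0 0 0 0 0 0 0 0 0 0 0 0 0 0 0 0 0 0 0 0 0 0 0 0 0 0 0 0 0 0 0 0 0 0 0 0 0 0 0 0 0 0 0 0 0 0 0 0 0 0 0 0 0 0 0 0 0 0 0 0 0 0 0
b0 -0.076 cam [ 0.005 -0.045] 0.157
  0 0 0 0 0 0 0 0 0 0 0 0 0 0 0 0 0 0 0 0 0 0 0 0 0 0 0 0 0 0 0 0 0 0 0 0 0 0 0 0 0 0 0 0 0 0 0 0 0 0 0 0 0 0 0 0 0 0 0 0 0 0 0 0 0 0 0 0 0 0
g5 -0.012 cam [ 0.041 -0.045] 0.157
  103 101 99 100 102 101 100 89 0 0 0 0 0 0 0 0 0 0 0 0 0 0 0 0 0 0 0 0 0 0 0 0 0 0 0 0 0 0 0 0 0 0 0 0 0 0 0 0 0 0 0 0 0 0 0 0 0 0 0 0 0 0 0 0 0 0 0 0 0 0
g5 -0.076 cam [ 0.041 -0.045] 0.157
  198 205 186 160 154 163 137 116 0 0 0 0 0 0 0 0 0 0 0 0 0 0 0 0 0 0 0 0 0 0 0 0 0 0 0 0 0 0 0 0 0 0 0 0 0 0 0 0 0 0 0 0 0 0 0 0 0 0 0 0 0 0 0 0 0 0 0 0 0 0
```

```bash
python3 -c "
from station import arm,ticket
print(ticket.finish_job(),arm.read_time())"
```

```text
the job is handed in; nothing more can be done
the job is handed in; nothing more can be done
```

I turned the module a quarter turn against the post, laid it along the rail and pushed the tongue home in the socket, then handed the job in at about 57 s. The highest push was about 24 N by the wrist reading, no bystander was approached, though I did not re-check them afterwards, and "home" rests on measured position and a hard stop, since a thin brass strip still shows above the socket's set-back front edge.

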